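Push the washed machine cover into its clip rack

TASK

The wide white machine cover is washed and standing in the draining stand: take it out and push it down between the sprung clips of the wide rack, the one it fits, until it sits fully home on the rack's floor, upright and released. Leave the narrow cover standing in the draining stand.

Things in the scene. Friction and masses are not known exactly. Their poses are not given: they have to be found in the camera images.
- wide_cover_mid (a point): Centre (half-way up) of the wide cover, a loose upright white plastic plate with a thin dark seal line: 14 mm thick (its x), 130 wide (its y), 130 tall (z up), 0.16 to 0.3 kg. It stands in either of two parallel grooves, 95 mm apart, of the grey draining stand at the robot's right: 18 mm wide, 150 long, open above, floor 8 mm and rim 40 mm above the table. Pinch the top edge across x.
- narrow_cover_mid (a point): Centre (half-way up) of the narrow cover, a bystander to be left in the stand's other groove: the same white plate, 14 mm thick (its x) and 130 mm tall (z), but only 80 mm wide (its y).
- wide_bay (a point): Middle of the slot floor, 12 mm above the table, of the wide rack, the longer of two fixed steel clip racks at the robot's left. x across the slot (cover's thickness), y along it (cover's width), z up. Slot 160 mm long between end plates 75 mm tall. Home, the cover stands on the slot floor, centre 65 mm above this point. Pushing it down past the clips takes about 8 to 18 N, more than its weight.
- narrow_bay (a point): Same point of the narrow rack, a bystander (slot 104 mm long, too short for the wide cover); either rack may be nearer. In both racks a sprung leaf (64 or 42 mm long) at each side of the slot, hinged at its foot 18 mm from the slot's middle plane, leans in to a rounded nub 38 mm above the slot floor (9 mm gap between nubs), then flares out to lips 48 mm apart, 76 mm above that floor.
There are look-alikes about, which are no part of the job. Leave any orange look-alike of the part that bears wide_cover_mid alone.

How it is judged:
By the outcome, as a careful person would: the job done as asked, in the order asked, and still so for the second after the job is handed in, with the robot touching nothing.
It also fails if it takes over 38 s, if anything falls off the work surface, if the arm or the gripper's body presses on something with over 40 N, if the wrist force passes 120 N, or if a joint passes its speed limit or range.

ROBOT

A 6-joint arm with a two-finger parallel gripper is mounted at the origin on the work surface. World frame = base frame: x ahead of the robot, y to its left, z up, the work surface at z = 0. Lengths are in m, angles in rad, forces in N, time in s.
With the tool pointing down it reaches from about 0.325 to 1 m from the base axis. Payload 5.1 kg.
Tool frame: the origin (TCP) lies midway between the tips of the shut fingers; the grasp point (between the pads) lies 19 mm behind it; z points along the fingers, y is the direction in which the jaws open and shut (so a half turn about z gives the same grasp; the last joint's range is limited). The gripper opens to 85 mm and grips with 20 to 120 N. Pads are 22 mm wide; open, the fingers measure 114 mm over their backs; the gripper's body (76 mm by 85 mm) begins 54 mm behind the grasp point. The pads swing forward as they close: fully open they stand 13 mm farther back than shut.
Start: joints at [-1.242, 0.124, 1.65, -0, 1.367, -0.083], TCP at [0.26, -0.596, 0.231] pointing down, gripper open.
Joint ranges: [-2.61, 2.61], [-1.02, 2.33], [0.03, 2.71], [-1.35, 4.49], [0.32, 2.68], [-2.91, 2.91]. Speed limits (rad/s): [2.57, 2.57, 3.14, 3.14, 3.14, 3.14].

INTERFACE

Orientations are given as a unit quaternion [x, y, z, w].
In Python, from rig import status, viewer, job gives the robot as it stands.
- The arm moves only by the tool jog_arm, never from a script. Its argument "motion" is a list of rows, each an object of numbers: "claw": the finger opening in m, from 0 to 0.0854; "dx", "dy", "dz": the shift along the tool's x, y, z in m; "rx", "ry", "rz": the turn, a rotation vector about the tool's x, y, z in degrees. In form: [{"claw": .., "dx": .., "dy": .., "dz": .., "rx": .., "ry": .., "rz": ..}, ...]. A call has 1 to 8 rows; each row shifts and turns the pose as measured when the row begins, along the tool's axes as they then stand; what a row does not reach is not made up. A row lasts 1/10 s, in which the tool goes at most 50 mm and 8.59 degrees, less where a joint would pass 70% of its speed; a pose out of reach is approached as far as the arm can. A call is refused whole if a number of a shift passes 0.05 or a number of a turn 8.59, either way. A call with a gripper value outside its range is refused whole. The fingers move at their own pace and stop on an object; the grip force is fixed at half the most. Time passes only in rows, so rows that do not move let the fingers close. It gives the time, the measured TCP pose, the force and the opening at its end, in the units of the state.
- status.sense(): the state, without advancing time (a new reading comes with each control period).
- viewer.grab_frame(name): name is "side" or "top"; returns (picture, depth): 480x640x3 uint8, blue, green, red; 480x640 float32, m along the optical axis (not along the pixel's ray), 0 where there is no reading.
- viewer.get_calibration(name): a dict with "fovy" (degrees; the focal length in pixels is half the picture's height over the tangent of half this angle, whatever the lens; pixels are square), "cx", "cy" (the principal point, pixels), "rvec" (rotation vector, rad) and "tvec" (3), from world to camera coordinates, as OpenCV has them. Camera axes: x right, y down, z forward; pixel columns grow to the right and rows downward; lengths in m; the calibration is good to about 2 mm. A picture is of the moment at which its call begins. get_calibration takes no time and is no camera call.
- job.sign_off(): hands the job in, once; it reports no verdict.
Trained networks look in the newest picture that a camera, given by its name, has taken for a name from the list of things; names that differ only in an ending like _2 or _b are one class to them, and where a whole thing is asked for, a point or a joint stands for the part that bears it (a point fixed in the world has none). Each returns a list of dicts, best first, with "score" (0 to 1); they miss things now and then, are a little off and sometimes report something else, mostly with a low value. They report only what shows in the picture. A call takes as long as a camera call. They do not tell look-alikes from the thing itself.
- viewer.recognise(thing, camera): "xy" ([column, row] in pixels, amid what is visible of it).
- viewer.pinpoint(thing, camera): "xy" ([column, row] in pixels: a listed point, or the origin of a listed thing).
The state is a dict: "time": time; "joints": joint angles; "qvel": joint speeds; "joint_efforts": joint torques, N m; "eef_pos": TCP position; "tool_rot": TCP orientation; "contact_force": force on the tool from outside, world axes, zero at the start; "moment": the same for the moment, N m; "grip_width": finger opening in m.
Only numpy, scipy, OpenCV 4.12 (cv2) and the standard library are available. Lean on these libraries where they do the work, as an engineer would, in place of code of your own. Each camera call takes 0.05 s, during which the arm holds its last target.

## Working session

There is one attempt and no reset: what is moved stays moved. The work goes in short steps, Python scripts to look and compute and a tool call to move; the robot and the scene stay as the last step left them, time stands still between calls to the robot, and variables do not carry over. Pictures are saved under pics/ and viewed, and the job is handed in when it is done.

Besides the shell and the picture viewer there is one more tool, called after ">>>" by a JSON object that holds its "op" and its "data", one argument or row to a line. jog_arm: Moves the arm, as the interface text tells. Its arguments: {"type":"object","properties":{"motion":{"type":"array","items":{"type":"object","properties":{"claw":{"type":"number"},"dx":{"type":"number"},"dy":{"type":"number"},"dz":{"type":"number"},"rx":{"type":"number"},"ry":{"type":"number"},"rz":{"type":"number"}}}}},"required":["motion"]}

```bash
ls; mkdir -p pics
cat > h.py <<'E'
import numpy as np,cv2
from rig import status,viewer,job
def cal(n):
    c=viewer.get_calibration(n); f=240/np.tan(np.radians(c['fovy'])/2)
    R=cv2.Rodrigues(np.array(c['rvec'],float))[0]; return f,c['cx'],c['cy'],R,np.array(c['tvec'],float).ravel(),c
def cloud(n,d):
    f,cx,cy,R,t,_=cal(n); v,u=np.mgrid[:480,:640]
    P=np.stack([(u-cx)/f*d,(v-cy)/f*d,d],-1); return (P-t)@R
def proj(n,p):
    f,cx,cy,R,t,_=cal(n); q=R@np.array(p)+t; return [cx+f*q[0]/q[2],cy+f*q[1]/q[2]]
E
python3 - <<'E'
from h import *
for n in ['side','top']:
    p,d=viewer.grab_frame(n); cv2.imwrite(f'pics/{n}0.png',p); np.save(f'{n}0.npy',d)
    C=cloud(n,d); print(n,viewer.get_calibration(n),"cam at",-cal(n)[3].T@cal(n)[4])
    for th in ['wide_cover_mid','narrow_cover_mid','wide_bay','narrow_bay']:
        for r in viewer.pinpoint(th,n)[:3]:
            u,v=map(int,np.round(r['xy'])); print(th,np.round(r['xy']),round(r['score'],2),C[min(v,479),min(u,639)].round(3))
print(status.sense())
E
```

```text
pics
side {'fovy': 43.38464158051906, 'cx': 331.72080989662146, 'cy': 244.5293566856901, 'rvec': array([ 0.54641858, -2.77075635,  1.07660008]), 'tvec': array([0.41546926, 0.17993454, 0.86003298])} cam at [0.23311276 0.57332985 0.74939922]
wide_cover_mid [364. 127.] 0.97 [ 0.483 -0.228  0.127]
wide_cover_mid [453. 164.] 0.77 [ 0.328 -0.27   0.064]
narrow_cover_mid [315. 117.] 0.81 [ 0.577 -0.237  0.114]
wide_bay [364. 127.] 0.75 [ 0.483 -0.228  0.127]
wide_bay [185. 333.] 0.69 [0.592 0.199 0.029]
wide_bay [314. 117.] 0.36 [ 0.579 -0.237  0.114]
narrow_bay [279. 380.] 0.98 [0.432 0.226 0.051]
top {'fovy': 50.18191900411388, 'cx': 317.45804846611566, 'cy': 238.3017316429236, 'rvec': array([ 2.19338455, -2.20425883,  0.09124576]), 'tvec': array([-0.0275713 ,  0.4519081 ,  0.94639771])} cam at [ 0.39117151 -0.01063092  0.9734072 ]
wide_cover_mid [467. 211.] 0.77 [ 0.488 -0.275  0.134]
wide_cover_mid [462. 309.] 0.67 [ 0.325 -0.271  0.109]
wide_bay [203. 157.] 0.93 [0.597 0.176 0.057]
wide_bay [189. 243.] 0.2 [0.444 0.211 0.01 ]
narrow_bay [192. 244.] 0.8 [0.442 0.205 0.011]
{'time': 0.5, 'joints': array([-1.24156756e+00,  1.23825326e-01,  1.65031834e+00, -3.98144328e-05,
        1.36748934e+00, -8.26229626e-02]), 'qvel': array([ 0.00089263, -0.00172322, -0.00146438,  0.00125834, -0.00159287,
       -0.0010711 ]), 'joint_efforts': array([-2.73028409e-04, -4.23082960e+01, -3.65316653e+01, -1.57611908e-04,
        1.28282911e-03,  4.87216028e-06]), 'eef_pos': array([ 0.26014359, -0.59565298,  0.23129495]), 'tool_rot': array([ 9.78871267e-01,  2.04477486e-01, -2.18306363e-05, -1.76254269e-05]), 'contact_force': array([-0.33406728, -0.18336087, -1.06969732]), 'moment': array([-0.02821425, -0.01648196, -0.04575767]), 'grip_width': 0.08549069783872858}
```

View pics/side0.png

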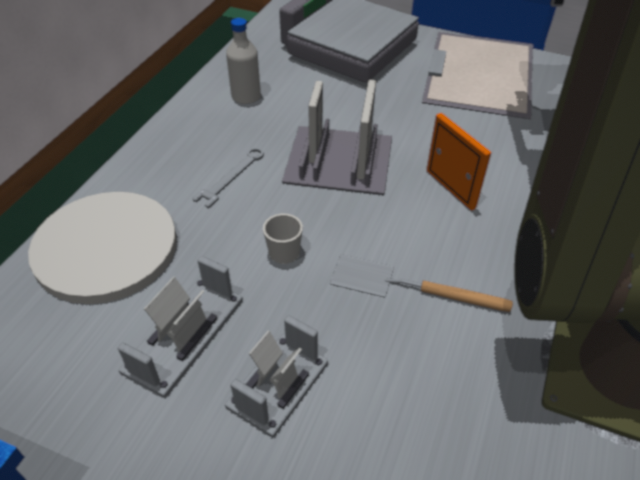

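View pics/top0.png

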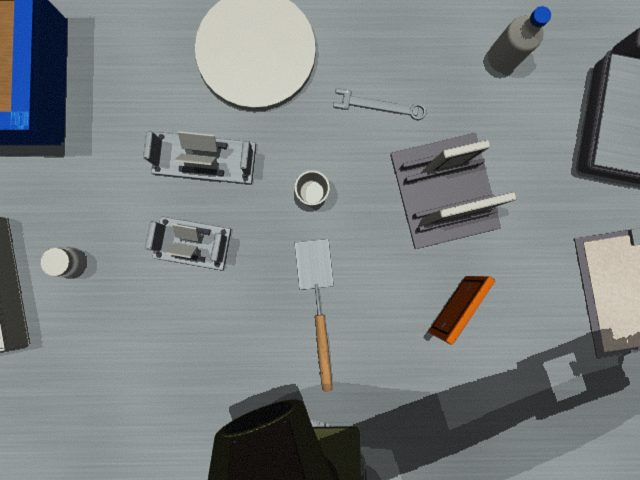

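The side and top pictures agree. The wide cover is the nearer plate in the stand (top 467,207), the narrow one is behind it (462,153), and the orange look-alike is at (460,310). The wide rack is the longer, farther one (200,158). Next I'll measure all of these from the depth images.

Run:
```python
from h import *
def rect(P,lab):
    r=cv2.minAreaRect(P[:,:2].astype(np.float32)*1000); print(lab,len(P),r, 'zmed',np.median(P[:,2]).round(4)); print(cv2.boxPoints(r).round(0).tolist())
im=cv2.imread('pics/top0.png')
for n in ['top','side']:
    d=np.load(n+'0.npy'); C=cloud(n,d); ok=d>0
    print(n,'table z',np.median(C[ok][:,2][abs(C[ok][:,2])<.01]))
    x,y,z=C[...,0],C[...,1],C[...,2]
    m=ok&(x>.42)&(x<.535)&(y>-.37)&(y<-.18)
    rect(C[m&(z>.131)&(z<.15)],'wide top'); rect(C[m&(z>.06)&(z<.15)],'wide all')
    m2=ok&(x>.535)&(x<.66)&(y>-.37)&(y<-.18)
    rect(C[m2&(z>.131)&(z<.15)],'narrow top')
    b=ok&(x>.52)&(x<.68)&(y>.06)&(y<.32)
    rect(C[b&(z>.006)&(z<.12)],'rack all')
    hi=C[b&(z>.08)&(z<.095)]; rect(hi,'rack hi z.08-.095')
    for ysel in (hi[:,1]>.2,hi[:,1]<=.2):
        if ysel.sum()>5: rect(hi[ysel],'endplate/half')
    nb=ok&(x>.38)&(x<.5)&(y>.1)&(y<.32); rect(C[nb&(z>.008)&(z<.12)],'narrow rack')
    np.save(n+'C.npy',C)
d=np.load('top0.npy');C=np.load('topC.npy')
e=cv2.resize(im[110:200,130:270],None,fx=5.5,fy=5.5,interpolation=cv2.INTER_CUBIC);cv2.imwrite('pics/rackz.png',e)
z=np.clip(C[110:200,130:270,2]/.1,0,1);cv2.imwrite('pics/rackzz.png',cv2.resize((z*255).astype(np.uint8),None,fx=5.5,fy=5.5,interpolation=cv2.INTER_NEAREST))
```

```text
top table z 0.000629194208551388
wide top 663 ((498.63311767578125, -292.0224304199219), (14.281022071838379, 128.2742156982422), 13.258999824523926) zmed 0.1382
[[477.0, -231.0], [506.0, -356.0], [520.0, -353.0], [491.0, -228.0]]
wide all 861 ((498.3852844238281, -291.8271789550781), (14.633993148803711, 128.79281616210938), 13.410871505737305) zmed 0.1376
[[476.0, -231.0], [506.0, -356.0], [520.0, -353.0], [491.0, -227.0]]
narrow top 416 ((592.1831665039062, -275.2741394042969), (14.515854835510254, 79.06822967529297), 13.469589233398438) zmed 0.1381
[[576.0, -239.0], [594.0, -315.0], [608.0, -312.0], [590.0, -235.0]]
rack all 4636 ((606.010009765625, 190.15255737304688), (104.91835021972656, 246.03500366210938), 2.1034276485443115) zmed 0.0155
[[549.0, 311.0], [558.0, 65.0], [663.0, 69.0], [654.0, 315.0]]
rack hi z.08-.095 302 ((603.524169921875, 160.40628051757812), (115.42948150634766, 53.56175994873047), 83.75514221191406) zmed 0.0861
[[571.0, 106.0], [624.0, 100.0], [636.0, 215.0], [583.0, 221.0]]
endplate/half 75 ((608.0711669921875, 209.78802490234375), (17.62240219116211, 5
[... 1405 characters left out ...]
54.213382720947266), 83.59260559082031) zmed 0.0857
[[576.0, 157.0], [630.0, 151.0], [637.0, 216.0], [583.0, 222.0]]
endplate/half 136 ((608.7380981445312, 208.591552734375), (22.21281623840332, 54.04767990112305), 84.37003326416016) zmed 0.086
[[581.0, 200.0], [635.0, 195.0], [637.0, 217.0], [583.0, 222.0]]
endplate/half 284 ((605.4526977539062, 178.43702697753906), (48.50685501098633, 54.01722717285156), 82.92906188964844) zmed 0.0855
[[576.0, 158.0], [629.0, 151.0], [635.0, 199.0], [582.0, 206.0]]
narrow rack 6429 ((444.544189453125, 209.04026794433594), (134.69529724121094, 81.04623413085938), 79.94615173339844) zmed 0.0255
[[393.0, 150.0], [473.0, 136.0], [496.0, 268.0], [416.0, 282.0]]
```

```bash
python3 -c "
import cv2,numpy as np
a=cv2.imread('pics/rackz.png');b=cv2.imread('pics/rackzz.png');v=np.vstack([a,b]);cv2.imwrite('pics/rk.png',cv2.resize(v,(466,600)))"
```

```text
(no output)
```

View pics/rk.png

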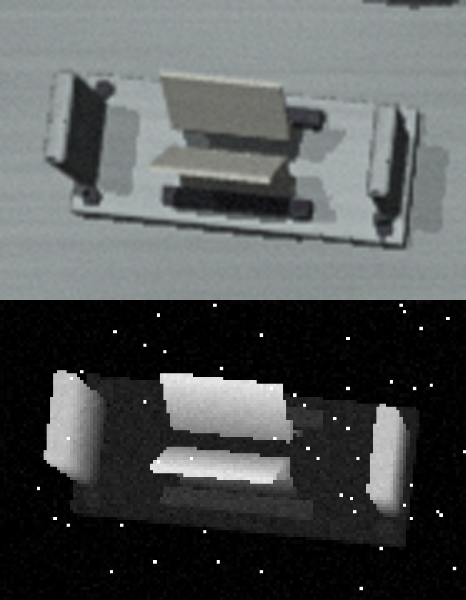

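Run:
```python
from h import *
from scipy.ndimage import median_filter
S={}
for n in ['top','side']:
    d=median_filter(np.load(n+'0.npy'),3); C=cloud(n,d); x,y,z=np.moveaxis(C,-1,0)
    b=(d>0)&(x>.52)&(x<.68)&(y>.07)&(y<.31)
    def R(m,l):
        P=C[m]; r=cv2.minAreaRect(P[:,:2].astype(np.float32)*1000); print(n,l,len(P),np.round(r[0],1),np.round(r[1],1),round(r[2],2))
    R(b&(z>.006)&(z<.017),'base'); R(b&(z>.006)&(z<.1),'all')
    a=np.radians(-6.1); c0=np.array([.6055,.188])
    u=(x-c0[0])*np.cos(a)+(y-c0[1])*np.sin(a); v=-(x-c0[0])*np.sin(a)+(y-c0[1])*np.cos(a)
    for l,m in [('ep+',(v>.06)&(v<.11)),('ep-',(v<-.06)&(v>-.11)),('lip',abs(v)<.045)]:
        mm=b&m&(z>.0815)&(z<.095); 
        print(l,mm.sum(),'u',np.percentile(u[mm],[1,50,99]).round(4),'v',np.percentile(v[mm],[2,50,98]).round(4),'zmax',np.percentile(z[mm],95).round(4))
        if l=='lip':
            for s in (-1,1):
                q=mm&(u*s>0); 
                if q.sum()>8:
                    pf=np.polyfit(v[q],u[q],1); print(' side',s,q.sum(),np.percentile(u[q],[2,50,98]).round(4),'v',np.percentile(v[q],[2,98]).round(4),'slopeangle',np.degrees(pf[0]).round(2))
            # nub region
    for s in (-1,1):
      for z0 in (.05,.06,.07,.08):
        q=b&(abs(v)<.03)&(u*s>-.002)&(abs(z-z0)<.003)
        if q.sum()>5: print('  u at z',s,z0,q.sum(),np.median(u[q]).round(4))
    e=b&(z>.006)&(z<.016); print('base u',np.percentile(u[e],[.5,99.5]).round(4),'v',np.percentile(v[e],[.5,99.5]).round(4), 'z',np.median(z[e]))
```

```text
top base 2451 [607.  185.4] [190.4  82. ] 83.92
top all 4652 [607.  185.4] [190.4  82. ] 83.92Traceback (most recent call last):
  File "<stdin>", line 14, in <module>
    return _quantile_unchecked(
        a, q, axis, out, overwrite_input, method, keepdims, weights)
    return _ureduce(a,
                    func=_quantile_ureduce_func,
    ...<5 lines>...
                    overwrite_input=overwrite_input,
                    method=method)
    r = func(a, **kwargs)
    result = _quantile(arr,
                       quantiles=q,
    ...<2 lines>...
                       out=out,
                       weights=wgt)
    slices_having_nans = np.isnan(arr[-1, ...])
                                  ~~~^^^^^^^^^
IndexError: index -1 is out of bounds for axis 0 with size 0
```

Run:
```python
from h import *
from scipy.ndimage import median_filter
for n in ['top','side']:
    d=median_filter(np.load(n+'0.npy'),3); C=cloud(n,d); x,y,z=np.moveaxis(C,-1,0)
    b=(d>0)&(x>.52)&(x<.68)&(y>.07)&(y<.31)
    P=C[b&(z>.006)&(z<.1)]; r=cv2.minAreaRect(P[:,:2].astype(np.float32)*1000); print(n,np.round(r[0],1),np.round(r[1],1),round(r[2],2))
    a=np.radians(-6.05); c0=np.array([.6065,.187])
    u=(x-c0[0])*np.cos(a)+(y-c0[1])*np.sin(a); v=-(x-c0[0])*np.sin(a)+(y-c0[1])*np.cos(a)
    for l,m in [('ep+',(v>.06)),('ep-',(v<-.06)),('lip',abs(v)<.05)]:
        mm=b&m&(z>.02); zt=np.percentile(z[mm],97); mm&=z>zt-.004
        print(l,mm.sum(),'ztop',zt.round(4),'u',np.percentile(u[mm],[2,50,98]).round(4),'v',np.percentile(v[mm],[2,50,98]).round(4))
        if l=='lip':
            for s in (-1,1):
                q=mm&(u*s>0); 
                if q.sum()>8: print(' side',s,q.sum(),np.percentile(u[q],[2,50,98]).round(4),'v',np.percentile(v[q],[2,98]).round(4),'ang',np.degrees(np.polyfit(v[q],u[q],1)[0]).round(2))
    for s in (-1,1):
      for z0 in (.05,.06,.07,.08,.085):
        q=b&(abs(v)<.025)&(u*s>-.002)&(abs(z-z0)<.003)
        if q.sum()>5: print('  u at z',s,z0,q.sum(),np.median(u[q]).round(4))
```

```text
top [607.  185.4] [190.4  82. ] 83.92
ep+ 191 ztop 0.0757 u [-0.0242 -0.0004  0.0225] v [0.0785 0.0836 0.0901]
ep- 175 ztop 0.076 u [-0.0238 -0.0013  0.0222] v [-0.0929 -0.0877 -0.0819]
lip 217 ztop 0.0876 u [-0.0263  0.0215  0.0263] v [-0.0312 -0.      0.0282]
 side -1 93 [-0.0264 -0.0245 -0.0217] v [-0.0303  0.028 ] ang -0.03
 side 1 124 [0.0207 0.0234 0.0264] v [-0.0312  0.0283] ang -0.77
  u at z -1 0.06 34 -0.0088
  u at z -1 0.07 28 -0.0141
  u at z -1 0.08 29 -0.0198
  u at z -1 0.085 79 -0.0242
  u at z 1 0.05 21 0.0046
  u at z 1 0.06 71 0.0086
  u at z 1 0.07 71 0.0141
  u at z 1 0.08 71 0.0194
  u at z 1 0.085 104 0.0226
side [606.5 187.9] [190.5  81.9] 83.98
ep+ 312 ztop 0.0753 u [-0.0243 -0.0015  0.0223] v [0.081  0.0874 0.0921]
ep- 225 ztop 0.0752 u [-0.0245 -0.0013  0.023 ] v [-0.0909 -0.0841 -0.0799]
lip 315 ztop 0.0868 u [-0.0261  0.0221  0.0265] v [-0.0295  0.0021  0.0307]
 side -1 103 [-0.0263 -0.0249 -0.0229] v [-0.0286  0.0311] ang 0.16
 side 1 212 [0.0208 0.0231 0.0265] v [-0.0299  0.0304] ang 0.01
  u at z -1 0.05 79 -0.0158
  u at z -1 0.06 22 -0.0117
  u at z -1 0.07 6 -0.0178
  u at z -1 0.085 80 -0.025
  u at z 1 0.05 74 0.0051
  u at z 1 0.06 148 0.009
  u at z 1 0.07 150 0.0144
  u at z 1 0.08 152 0.0196
  u at z 1 0.085 187 0.0227
```

```bash
cat > plan.py <<'E'
import sys,json
from h import *
from scipy.spatial.transform import Rotation as Rn
def go(x,y,z,yawy,n,claw):
    # yawy: world angle (deg) of tool y axis, tool z straight down
    s=status.sense(); p=np.array(s['eef_pos']); R=Rn.from_quat(s['tool_rot'])
    M=R.as_matrix(); print('t',s['time'].__round__(2),'pos',p.round(4),'yawy',np.degrees(np.arctan2(M[1,1],M[0,1])).round(2),'tz',M[:,2].round(4),'F',np.round(s['contact_force'],1),'grip',round(s['grip_width'],4))
    a=np.radians(yawy); Y=np.array([np.cos(a),np.sin(a),0]); Z=np.array([0,0,-1]); X=np.cross(Y,Z)
    T=Rn.from_matrix(np.stack([X,Y,Z],1)); w=(R.inv()*T).as_rotvec()/n; D=(np.array([x,y,z])-p)/n
    rows=[]
    for k in range(n):
        d=(R*Rn.from_rotvec(w*k)).inv().apply(D); r=np.degrees(w)
        rows.append(dict(claw=claw,dx=round(d[0],4),dy=round(d[1],4),dz=round(d[2],4),rx=round(r[0],2),ry=round(r[1],2),rz=round(r[2],2)))
    print(json.dumps(rows))
if __name__=='__main__':
    a=[float(v) for v in sys.argv[1:]]; go(a[0],a[1],a[2],a[3],int(a[4]),a[5])
E
python3 plan.py .4983 -.2905 .2 13.26 12 .07
```

```text
t 0.5 pos [ 0.2601 -0.5957  0.2313] yawy -66.4 tz [-0.  0. -1.] F [-0.3 -0.2 -1.1] grip 0.0855
[{"claw": 0.07, "dx": 0.0284, "dy": -0.0154, "dz": 0.0026, "rx": -0.0, "ry": -0.0, "rz": -6.64}, {"claw": 0.07, "dx": 0.03, "dy": -0.012, "dz": 0.0026, "rx": -0.0, "ry": -0.0, "rz": -6.64}, {"claw": 0.07, "dx": 0.0311, "dy": -0.0084, "dz": 0.0026, "rx": -0.0, "ry": -0.0, "rz": -6.64}, {"claw": 0.07, "dx": 0.0319, "dy": -0.0048, "dz": 0.0026, "rx": -0.0, "ry": -0.0, "rz": -6.64}, {"claw": 0.07, "dx": 0.0322, "dy": -0.0011, "dz": 0.0026, "rx": -0.0, "ry": -0.0, "rz": -6.64}, {"claw": 0.07, "dx": 0.0321, "dy": 0.0027, "dz": 0.0026, "rx": -0.0, "ry": -0.0, "rz": -6.64}, {"claw": 0.07, "dx": 0.0316, "dy": 0.0064, "dz": 0.0026, "rx": -0.0, "ry": -0.0, "rz": -6.64}, {"claw": 0.07, "dx": 0.0307, "dy": 0.01, "dz": 0.0026, "rx": -0.0, "ry": -0.0, "rz": -6.64}, {"claw": 0.07, "dx": 0.0293, "dy": 0.0135, "dz": 0.0026, "rx": -0.0, "ry": -0.0, "rz": -6.64}, {"claw": 0.07, "dx": 0.0276, "dy": 0.0168, "dz": 0.0026, "rx": -0.0, "ry": -0.0, "rz": -6.64}, {"claw": 0.07, "dx": 0.0254, "dy": 0.0198, "dz": 0.0026, "rx": -0.0, "ry": -0.0, "rz": -6.64}, {"claw": 0.07, "dx": 0.023, "dy": 0.0226, "dz": 0.0026, "rx": -0.0, "ry": -0.0, "rz": -6.64}]
```

>>> {"op": "jog_arm", "data": {
  "motion": [
    {"claw": 0.07,"dx": 0.028,"dy": -0.015,"rz": -6.6},
    {"claw": 0.07,"dx": 0.03,"dy": -0.012,"rz": -6.6},
    {"claw": 0.07,"dx": 0.031,"dy": -0.008,"rz": -6.6},
    {"claw": 0.07,"dx": 0.032,"dy": -0.005,"rz": -6.6},
    {"claw": 0.07,"dx": 0.032,"dy": -0.001,"rz": -6.6},
    {"claw": 0.07,"dx": 0.032,"dy": 0.003,"rz": -6.6},
    {"claw": 0.07,"dx": 0.032,"dy": 0.006,"rz": -6.6},
    {"claw": 0.07,"dx": 0.031,"dy": 0.01,"rz": -6.6}
  ]
}}

```text
schema error: expected keys claw, dx, dy, dz, rx, ry, rz
```

```bash
python3 plan.py .4983 -.2905 .18 13.26 5 .07
```

```text
t 0.5 pos [ 0.2601 -0.5957  0.2313] yawy -66.4 tz [-0.  0. -1.] F [-0.3 -0.2 -1.1] grip 0.0855
[{"claw": 0.07, "dx": 0.0681, "dy": -0.0369, "dz": 0.0103, "rx": -0.0, "ry": -0.0, "rz": -15.93}, {"claw": 0.07, "dx": 0.0756, "dy": -0.0168, "dz": 0.0103, "rx": -0.0, "ry": -0.0, "rz": -15.93}, {"claw": 0.07, "dx": 0.0773, "dy": 0.0046, "dz": 0.0103, "rx": -0.0, "ry": -0.0, "rz": -15.93}, {"claw": 0.07, "dx": 0.073, "dy": 0.0257, "dz": 0.0103, "rx": -0.0, "ry": -0.0, "rz": -15.93}, {"claw": 0.07, "dx": 0.0632, "dy": 0.0447, "dz": 0.0103, "rx": -0.0, "ry": -0.0, "rz": -15.93}]
```

All keys are needed in every row.

>>> {"op": "jog_arm", "data": {
  "motion": [
    {"claw": 0.07,"dx": 0.028,"dy": -0.015,"dz": 0,"rx": 0,"ry": 0,"rz": -6.6},
    {"claw": 0.07,"dx": 0.03,"dy": -0.012,"dz": 0,"rx": 0,"ry": 0,"rz": -6.6},
    {"claw": 0.07,"dx": 0.031,"dy": -0.008,"dz": 0,"rx": 0,"ry": 0,"rz": -6.6},
    {"claw": 0.07,"dx": 0.032,"dy": -0.005,"dz": 0,"rx": 0,"ry": 0,"rz": -6.6},
    {"claw": 0.07,"dx": 0.032,"dy": -0.001,"dz": 0,"rx": 0,"ry": 0,"rz": -6.6},
    {"claw": 0.07,"dx": 0.032,"dy": 0.003,"dz": 0,"rx": 0,"ry": 0,"rz": -6.6},
    {"claw": 0.07,"dx": 0.032,"dy": 0.006,"dz": 0,"rx": 0,"ry": 0,"rz": -6.6},
    {"claw": 0.07,"dx": 0.031,"dy": 0.01,"dz": 0,"rx": 0,"ry": 0,"rz": -6.6}
  ]
}}

```text
time: 1.3
eef_pos: [0.4194, -0.3871, 0.2317]
tool_rot: [0.777, 0.63, -0.0, 0.001]
contact_force: [0.8, -0.1, 0.2]
grip_width: 0.07
```

```bash
python3 plan.py .4983 -.2905 .18 13.26 6 .07
```

```text
t 1.3 pos [ 0.4194 -0.3871  0.2317] yawy -11.93 tz [ 0.001  -0.0024 -1.    ] F [ 0.8 -0.1  0.2] grip 0.07
[{"claw": 0.07, "dx": 0.0185, "dy": 0.0095, "dz": 0.0086, "rx": 0.01, "ry": 0.02, "rz": -4.2}, {"claw": 0.07, "dx": 0.0177, "dy": 0.0109, "dz": 0.0086, "rx": 0.01, "ry": 0.02, "rz": -4.2}, {"claw": 0.07, "dx": 0.0169, "dy": 0.0121, "dz": 0.0086, "rx": 0.01, "ry": 0.02, "rz": -4.2}, {"claw": 0.07, "dx": 0.016, "dy": 0.0133, "dz": 0.0086, "rx": 0.01, "ry": 0.02, "rz": -4.2}, {"claw": 0.07, "dx": 0.0149, "dy": 0.0145, "dz": 0.0086, "rx": 0.01, "ry": 0.02, "rz": -4.2}, {"claw": 0.07, "dx": 0.0138, "dy": 0.0155, "dz": 0.0086, "rx": 0.01, "ry": 0.02, "rz": -4.2}]
```

>>> {"op": "jog_arm", "data": {
  "motion": [
    {"claw": 0.07,"dx": 0.0185,"dy": 0.0095,"dz": 0.008,"rx": 0,"ry": 0,"rz": -4.2},
    {"claw": 0.07,"dx": 0.018,"dy": 0.011,"dz": 0.008,"rx": 0,"ry": 0,"rz": -4.2},
    {"claw": 0.07,"dx": 0.017,"dy": 0.012,"dz": 0.008,"rx": 0,"ry": 0,"rz": -4.2},
    {"claw": 0.07,"dx": 0.016,"dy": 0.013,"dz": 0.008,"rx": 0,"ry": 0,"rz": -4.2},
    {"claw": 0.07,"dx": 0.015,"dy": 0.0145,"dz": 0.008,"rx": 0,"ry": 0,"rz": -4.2},
    {"claw": 0.07,"dx": 0.014,"dy": 0.0155,"dz": 0.008,"rx": 0,"ry": 0,"rz": -4.2},
    {"claw": 0.07,"dx": 0,"dy": 0,"dz": 0,"rx": 0,"ry": 0,"rz": 0}
  ]
}}

```text
time: 2.0
eef_pos: [0.5024, -0.2818, 0.1839]
tool_rot: [0.611, 0.792, -0.001, 0.003]
contact_force: [-0.6, -0.6, 1.2]
grip_width: 0.0701
```

```bash
python3 plan.py .4983 -.2905 .104 13.26 4 .07
python3 - <<'E'
from h import *
p,d=viewer.grab_frame('side');cv2.imwrite('pics/s1.png',p)
p,d=viewer.grab_frame('top');cv2.imwrite('pics/t1.png',p)
E
```

```text
t 2.0 pos [ 0.5024 -0.2818  0.1839] yawy 14.74 tz [ 0.0045 -0.0048 -1.    ] F [-0.6 -0.6  1.2] grip 0.0701
[{"claw": 0.07, "dx": -0.0017, "dy": -0.0016, "dz": 0.02, "rx": 0.05, "ry": 0.08, "rz": 0.37}, {"claw": 0.07, "dx": -0.0018, "dy": -0.0016, "dz": 0.02, "rx": 0.05, "ry": 0.08, "rz": 0.37}, {"claw": 0.07, "dx": -0.0018, "dy": -0.0016, "dz": 0.02, "rx": 0.05, "ry": 0.08, "rz": 0.37}, {"claw": 0.07, "dx": -0.0018, "dy": -0.0015, "dz": 0.02, "rx": 0.05, "ry": 0.08, "rz": 0.37}]
```

View pics/s1.png

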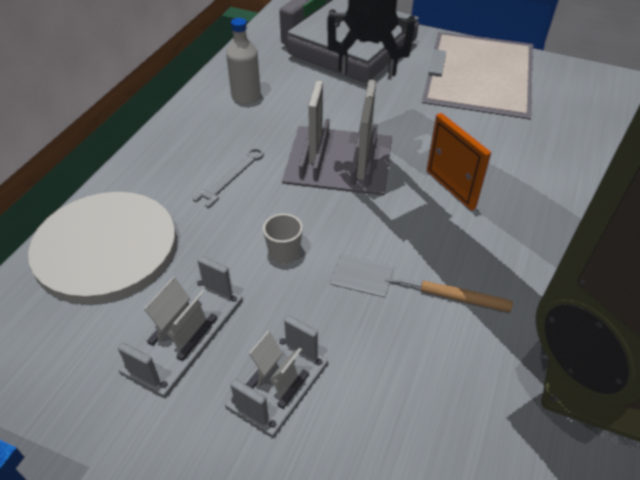

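The open fingers, with tips near (343,72) and (393,70), straddle the wide cover's top edge at (370,85). Lowering onto it now.

>>> {"op": "jog_arm", "data": {
  "motion": [
    {"claw": 0.07,"dx": -0.004,"dy": -0.004,"dz": 0.005,"rx": 0.1,"ry": 0.15,"rz": 0.8},
    {"claw": 0.07,"dx": -0.003,"dy": -0.002,"dz": 0.01,"rx": 0.1,"ry": 0.15,"rz": 0.7},
    {"claw": 0.07,"dx": 0,"dy": 0,"dz": 0,"rx": 0,"ry": 0,"rz": 0}
  ]
}}

```text
time: 2.4
eef_pos: [0.497, -0.2952, 0.1708]
tool_rot: [0.625, 0.781, -0.001, 0.002]
contact_force: [1.0, 1.1, -1.3]
grip_width: 0.0701
```

```bash
python3 plan.py .4983 -.2905 .104 13.26 3 .07
```

```text
t 2.4 pos [ 0.497  -0.2952  0.1708] yawy 12.68 tz [ 0.0023 -0.0045 -1.    ] F [ 1.   1.1 -1.3] grip 0.0701
[{"claw": 0.07, "dx": 0.0015, "dy": 0.0008, "dz": 0.0222, "rx": 0.02, "ry": 0.09, "rz": -0.19}, {"claw": 0.07, "dx": 0.0015, "dy": 0.0008, "dz": 0.0223, "rx": 0.02, "ry": 0.09, "rz": -0.19}, {"claw": 0.07, "dx": 0.0015, "dy": 0.0008, "dz": 0.0223, "rx": 0.02, "ry": 0.09, "rz": -0.19}]
```

>>> {"op": "jog_arm", "data": {
  "motion": [
    {"claw": 0.07,"dx": 0.0015,"dy": 0.001,"dz": 0.02,"rx": 0,"ry": 0.1,"rz": -0.3},
    {"claw": 0.07,"dx": 0.001,"dy": 0.0,"dz": 0.02,"rx": 0,"ry": 0.1,"rz": -0.2},
    {"claw": 0.07,"dx": 0.001,"dy": 0.0,"dz": 0.015,"rx": 0,"ry": 0,"rz": 0},
    {"claw": 0.07,"dx": 0,"dy": 0,"dz": 0,"rx": 0,"ry": 0,"rz": 0},
    {"claw": 0.07,"dx": 0,"dy": 0,"dz": 0,"rx": 0,"ry": 0,"rz": 0}
  ]
}}

```text
time: 2.9
eef_pos: [0.4964, -0.2951, 0.1147]
tool_rot: [0.624, 0.782, -0.0, 0.002]
contact_force: [0.9, -0.2, 0.7]
grip_width: 0.07
```

```bash
python3 plan.py .4983 -.2905 .104 13.26 1 .07
```

```text
t 2.9 pos [ 0.4964 -0.2951  0.1147] yawy 12.83 tz [ 0.003  -0.0024 -1.    ] F [ 0.9 -0.2  0.7] grip 0.07
[{"claw": 0.07, "dx": 0.0041, "dy": 0.0029, "dz": 0.0107, "rx": 0.13, "ry": 0.17, "rz": -0.43}]
```

>>> {"op": "jog_arm", "data": {
  "motion": [
    {"claw": 0.07,"dx": 0.0041,"dy": 0.0029,"dz": 0.01,"rx": 0.13,"ry": 0.17,"rz": -0.43},
    {"claw": 0.07,"dx": 0,"dy": 0,"dz": 0,"rx": 0,"ry": 0,"rz": 0},
    {"claw": 0.07,"dx": 0,"dy": 0,"dz": 0,"rx": 0,"ry": 0,"rz": 0}
  ]
}}

```text
time: 3.2
eef_pos: [0.4995, -0.291, 0.106]
tool_rot: [0.621, 0.784, 0.0, 0.002]
contact_force: [0.2, 0.4, -0.2]
grip_width: 0.0703
```

```bash
python3 plan.py .4983 -.2905 .104 13.26 1 .0
```

```text
t 3.2 pos [ 0.4995 -0.291   0.106 ] yawy 13.27 tz [ 0.0025 -0.0016 -1.    ] F [ 0.2  0.4 -0.2] grip 0.0703
[{"claw": 0.0, "dx": 0.0007, "dy": -0.0011, "dz": 0.002, "rx": 0.12, "ry": 0.12, "rz": 0.01}]
```

>>> {"op": "jog_arm", "data": {
  "motion": [
    {"claw": 0.0,"dx": 0.0007,"dy": -0.0011,"dz": 0.001,"rx": 0.12,"ry": 0.12,"rz": 0},
    {"claw": 0.0,"dx": 0,"dy": 0,"dz": 0,"rx": 0,"ry": 0,"rz": 0},
    {"claw": 0.0,"dx": 0,"dy": 0,"dz": 0,"rx": 0,"ry": 0,"rz": 0},
    {"claw": 0.0,"dx": 0,"dy": 0,"dz": 0,"rx": 0,"ry": 0,"rz": 0},
    {"claw": 0.0,"dx": 0,"dy": 0,"dz": 0,"rx": 0,"ry": 0,"rz": 0},
    {"claw": 0.0,"dx": 0,"dy": 0,"dz": 0,"rx": 0,"ry": 0,"rz": 0}
  ]
}}

```text
time: 3.8
eef_pos: [0.499, -0.2909, 0.1065]
tool_rot: [0.621, 0.784, -0.0, 0.001]
contact_force: [1.1, -0.7, 0.1]
grip_width: 0.0131
```

```bash
python3 plan.py .4983 -.2905 .265 13.26 8 .0
```

```text
t 3.8 pos [ 0.499  -0.2909  0.1065] yawy 13.29 tz [ 0.0019 -0.0016 -1.    ] F [ 1.1 -0.7  0.1] grip 0.0131
[{"claw": 0.0, "dx": 0.0, "dy": -0.0, "dz": -0.0198, "rx": 0.01, "ry": 0.01, "rz": 0.0}, {"claw": 0.0, "dx": 0.0, "dy": -0.0, "dz": -0.0198, "rx": 0.01, "ry": 0.01, "rz": 0.0}, {"claw": 0.0, "dx": 0.0, "dy": -0.0001, "dz": -0.0198, "rx": 0.01, "ry": 0.01, "rz": 0.0}, {"claw": 0.0, "dx": 0.0, "dy": -0.0001, "dz": -0.0198, "rx": 0.01, "ry": 0.01, "rz": 0.0}, {"claw": 0.0, "dx": 0.0, "dy": -0.0001, "dz": -0.0198, "rx": 0.01, "ry": 0.01, "rz": 0.0}, {"claw": 0.0, "dx": 0.0001, "dy": -0.0001, "dz": -0.0198, "rx": 0.01, "ry": 0.01, "rz": 0.0}, {"claw": 0.0, "dx": 0.0001, "dy": -0.0001, "dz": -0.0198, "rx": 0.01, "ry": 0.01, "rz": 0.0}, {"claw": 0.0, "dx": 0.0001, "dy": -0.0001, "dz": -0.0198, "rx": 0.01, "ry": 0.01, "rz": 0.0}]
```

Gripped at 13 mm. Lifting straight up.

>>> {"op": "jog_arm", "data": {
  "motion": [
    {"claw": 0.0,"dx": 0,"dy": 0,"dz": -0.015,"rx": 0,"ry": 0,"rz": 0},
    {"claw": 0.0,"dx": 0,"dy": 0,"dz": -0.02,"rx": 0,"ry": 0,"rz": 0},
    {"claw": 0.0,"dx": 0,"dy": 0,"dz": -0.02,"rx": 0,"ry": 0,"rz": 0},
    {"claw": 0.0,"dx": 0,"dy": 0,"dz": -0.025,"rx": 0,"ry": 0,"rz": 0},
    {"claw": 0.0,"dx": 0,"dy": 0,"dz": -0.025,"rx": 0,"ry": 0,"rz": 0},
    {"claw": 0.0,"dx": 0,"dy": 0,"dz": -0.025,"rx": 0,"ry": 0,"rz": 0},
    {"claw": 0.0,"dx": 0,"dy": 0,"dz": -0.025,"rx": 0,"ry": 0,"rz": 0},
    {"claw": 0.0,"dx": 0,"dy": 0,"dz": -0.01,"rx": 0,"ry": 0,"rz": 0}
  ]
}}

```text
time: 4.6
eef_pos: [0.4958, -0.2884, 0.2768]
tool_rot: [0.621, 0.784, 0.0, -0.004]
contact_force: [0.2, 0.1, -2.6]
grip_width: 0.0129
```

```bash
python3 plan.py .606 .1866 .265 -6.05 16 .0
```

```text
t 4.6 pos [ 0.4958 -0.2884  0.2768] yawy 13.29 tz [-0.0059  0.0051 -1.    ] F [ 0.2  0.1 -2.6] grip 0.0129
[{"claw": 0.0, "dx": 0.0273, "dy": 0.0135, "dz": 0.0009, "rx": -0.02, "ry": -0.02, "rz": 1.21}, {"claw": 0.0, "dx": 0.0276, "dy": 0.0129, "dz": 0.0008, "rx": -0.02, "ry": -0.02, "rz": 1.21}, {"claw": 0.0, "dx": 0.0278, "dy": 0.0124, "dz": 0.0008, "rx": -0.02, "ry": -0.02, "rz": 1.21}, {"claw": 0.0, "dx": 0.0281, "dy": 0.0118, "dz": 0.0008, "rx": -0.02, "ry": -0.02, "rz": 1.21}, {"claw": 0.0, "dx": 0.0283, "dy": 0.0112, "dz": 0.0008, "rx": -0.02, "ry": -0.02, "rz": 1.21}, {"claw": 0.0, "dx": 0.0286, "dy": 0.0106, "dz": 0.0008, "rx": -0.02, "ry": -0.02, "rz": 1.21}, {"claw": 0.0, "dx": 0.0288, "dy": 0.01, "dz": 0.0008, "rx": -0.02, "ry": -0.02, "rz": 1.21}, {"claw": 0.0, "dx": 0.029, "dy": 0.0094, "dz": 0.0008, "rx": -0.02, "ry": -0.02, "rz": 1.21}, {"claw": 0.0, "dx": 0.0292, "dy": 0.0087, "dz": 0.0008, "rx": -0.02, "ry": -0.02, "rz": 1.21}, {"claw": 0.0, "dx": 0.0294, "dy": 0.0081, "dz": 0.0008, "rx": -0.02, "ry": -0.02, "rz": 1.21}, {"claw": 0.0, "dx": 0.0295, "dy": 0.0075, "dz": 0.0008, "rx": -0.02, "ry": -0.02, "rz": 1.21}, {"claw": 0.0, "dx": 0.0297, "dy": 0.0069, "dz": 0.0008, "rx": -0.02, "ry": -0.02, "rz": 1.21}, {"claw": 0.0, "dx": 0.0298, "dy": 0.0063, "dz": 0.0008, "rx": -0.02, "ry": -0.02, "rz": 1.21}, {"claw": 0.0, "dx": 0.0299, "dy": 0.0056, "dz": 0.0008, "rx": -0.02, "ry": -0.02, "rz": 1.21}, {"claw": 0.0, "dx": 0.0301, "dy": 0.005, "dz": 0.0008, "rx": -0.02, "ry": -0.02, "rz": 1.21}, {"claw": 0.0, "dx": 0.0302, "dy": 0.0044, "dz": 0.0007, "rx": -0.02, "ry": -0.02, "rz": 1.21}]
```

>>> {"op": "jog_arm", "data": {
  "motion": [
    {"claw": 0.0,"dx": 0.014,"dy": 0.007,"dz": 0,"rx": 0,"ry": 0,"rz": 0.6},
    {"claw": 0.0,"dx": 0.027,"dy": 0.013,"dz": 0,"rx": 0,"ry": 0,"rz": 1.2},
    {"claw": 0.0,"dx": 0.028,"dy": 0.013,"dz": 0,"rx": 0,"ry": 0,"rz": 1.2},
    {"claw": 0.0,"dx": 0.028,"dy": 0.012,"dz": 0,"rx": 0,"ry": 0,"rz": 1.2},
    {"claw": 0.0,"dx": 0.028,"dy": 0.011,"dz": 0,"rx": 0,"ry": 0,"rz": 1.2},
    {"claw": 0.0,"dx": 0.029,"dy": 0.011,"dz": 0,"rx": 0,"ry": 0,"rz": 1.2},
    {"claw": 0.0,"dx": 0.029,"dy": 0.01,"dz": 0,"rx": 0,"ry": 0,"rz": 1.2},
    {"claw": 0.0,"dx": 0.029,"dy": 0.009,"dz": 0,"rx": 0,"ry": 0,"rz": 1.2}
  ]
}}

```text
time: 5.4
eef_pos: [0.546, -0.0605, 0.2771]
tool_rot: [0.685, 0.728, -0.002, -0.005]
contact_force: [-0.4, -0.6, -2.0]
grip_width: 0.0131
```

```bash
python3 plan.py .606 .1866 .265 -6.05 9 .0
```

```text
t 5.4 pos [ 0.546  -0.0605  0.2771] yawy 3.46 tz [-0.0092  0.0041 -0.9999] F [-0.4 -0.6 -2. ] grip 0.0131
[{"claw": 0.0, "dx": 0.027, "dy": 0.0083, "dz": 0.0014, "rx": -0.06, "ry": -0.02, "rz": 1.06}, {"claw": 0.0, "dx": 0.0271, "dy": 0.0078, "dz": 0.0014, "rx": -0.06, "ry": -0.02, "rz": 1.06}, {"claw": 0.0, "dx": 0.0273, "dy": 0.0073, "dz": 0.0014, "rx": -0.06, "ry": -0.02, "rz": 1.06}, {"claw": 0.0, "dx": 0.0274, "dy": 0.0068, "dz": 0.0014, "rx": -0.06, "ry": -0.02, "rz": 1.06}, {"claw": 0.0, "dx": 0.0275, "dy": 0.0063, "dz": 0.0014, "rx": -0.06, "ry": -0.02, "rz": 1.06}, {"claw": 0.0, "dx": 0.0276, "dy": 0.0058, "dz": 0.0014, "rx": -0.06, "ry": -0.02, "rz": 1.06}, {"claw": 0.0, "dx": 0.0278, "dy": 0.0053, "dz": 0.0014, "rx": -0.06, "ry": -0.02, "rz": 1.06}, {"claw": 0.0, "dx": 0.0278, "dy": 0.0048, "dz": 0.0014, "rx": -0.06, "ry": -0.02, "rz": 1.06}, {"claw": 0.0, "dx": 0.0279, "dy": 0.0043, "dz": 0.0013, "rx": -0.06, "ry": -0.02, "rz": 1.06}]
```

>>> {"op": "jog_arm", "data": {
  "motion": [
    {"claw": 0.0,"dx": 0.027,"dy": 0.008,"dz": 0.001,"rx": -0.06,"ry": 0,"rz": 1.1},
    {"claw": 0.0,"dx": 0.027,"dy": 0.008,"dz": 0.001,"rx": -0.06,"ry": 0,"rz": 1.1},
    {"claw": 0.0,"dx": 0.027,"dy": 0.007,"dz": 0.001,"rx": -0.06,"ry": 0,"rz": 1.1},
    {"claw": 0.0,"dx": 0.027,"dy": 0.007,"dz": 0.001,"rx": -0.06,"ry": 0,"rz": 1.1},
    {"claw": 0.0,"dx": 0.028,"dy": 0.006,"dz": 0.001,"rx": -0.06,"ry": 0,"rz": 1.1},
    {"claw": 0.0,"dx": 0.028,"dy": 0.006,"dz": 0.001,"rx": -0.06,"ry": 0,"rz": 1.1},
    {"claw": 0.0,"dx": 0.025,"dy": 0.005,"dz": 0,"rx": -0.06,"ry": 0,"rz": 1.1},
    {"claw": 0.0,"dx": 0.02,"dy": 0.004,"dz": 0,"rx": -0.06,"ry": 0,"rz": 1}
  ]
}}

```text
time: 6.2
eef_pos: [0.5951, 0.1588, 0.2654]
tool_rot: [0.74, 0.672, -0.003, -0.005]
contact_force: [0.2, -0.8, -1.9]
grip_width: 0.0133
```

>>> {"op": "jog_arm", "data": {
  "motion": [
    {"claw": 0.0,"dx": 0.01,"dy": 0.002,"dz": 0,"rx": 0,"ry": 0,"rz": 0.5},
    {"claw": 0.0,"dx": 0,"dy": 0,"dz": 0,"rx": 0,"ry": 0,"rz": 0},
    {"claw": 0.0,"dx": 0,"dy": 0,"dz": 0,"rx": 0,"ry": 0,"rz": 0}
  ]
}}

```text
time: 6.5
eef_pos: [0.597, 0.1705, 0.2632]
tool_rot: [0.742, 0.67, -0.005, -0.006]
contact_force: [-0.5, -0.4, -2.6]
grip_width: 0.0132
```

```bash
python3 plan.py .606 .1866 .265 -6.05 1 .0
```

```text
t 6.5 pos [0.597  0.1705 0.2632] yawy -5.83 tz [-0.0168  0.0023 -0.9999] F [-0.5 -0.4 -2.6] grip 0.0132
[{"claw": 0.0, "dx": 0.0169, "dy": 0.0073, "dz": -0.002, "rx": -0.97, "ry": -0.03, "rz": 0.22}]
```

>>> {"op": "jog_arm", "data": {
  "motion": [
    {"claw": 0.0,"dx": 0.017,"dy": 0.0075,"dz": -0.002,"rx": -0.97,"ry": 0,"rz": 0.2},
    {"claw": 0.0,"dx": 0,"dy": 0,"dz": 0,"rx": 0,"ry": 0,"rz": 0},
    {"claw": 0.0,"dx": 0,"dy": 0,"dz": 0,"rx": 0,"ry": 0,"rz": 0}
  ]
}}

```text
time: 6.8
eef_pos: [0.6068, 0.1854, 0.2651]
tool_rot: [0.744, 0.668, 0.0, 0.0]
contact_force: [0.5, -0.2, -2.5]
grip_width: 0.0131
```

```bash
cat > meas.py <<'E'
import sys
from h import *
from scipy.ndimage import median_filter
tag=sys.argv[1]; zl,zh=float(sys.argv[2]),float(sys.argv[3])
for n in ['top','side']:
    p,d=viewer.grab_frame(n); cv2.imwrite(f'pics/{n}{tag}.png',p); d=median_filter(d,3); np.save(f'{n}{tag}.npy',d)
    C=cloud(n,d); x,y,z=np.moveaxis(C,-1,0)
    a=np.radians(-6.05); c0=np.array([.606,.1866])
    u=(x-c0[0])*np.cos(a)+(y-c0[1])*np.sin(a); v=-(x-c0[0])*np.sin(a)+(y-c0[1])*np.cos(a)
    m=(d>0)&(abs(v)<.09)&(abs(u)<.03)&(z>zl)&(z<zh)&(abs(v)>.025)
    if m.sum()<20: print(n,'few',m.sum()); continue
    print(n,m.sum(),'u',np.percentile(u[m],[2,50,98]).round(4),'v',np.percentile(v[m],[1,99]).round(4),'z',np.percentile(z[m],[1,50,99]).round(4))
    A=np.c_[u[m],np.ones(m.sum())]
    # plane u = a v + b z + c of the seen face
    k=m&(z<zh-.012)
    if k.sum()>50:
        q=np.linalg.lstsq(np.c_[v[k],z[k]-.15,np.ones(k.sum())],u[k],rcond=None)[0]; print('  face: yaw',np.degrees(q[0]).round(2),'tilt',np.degrees(q[1]).round(2),'u0',q[2].round(4))
E
python3 meas.py 2 .15 .31; python3 plan.py .606 .1866 .265 -6.05 1 .0
```

```text
top 1103 u [-0.0071 -0.0064  0.0059] v [-0.0683 -0.0254] z [0.1718 0.265  0.2979]
  face: yaw -3.81 tilt 2.25 u0 -0.0114
side 4625 u [-0.0072 -0.0063  0.0045] v [-0.0638  0.0636] z [0.1706 0.2393 0.2969]
  face: yaw 1.22 tilt 0.58 u0 -0.0066
t 6.9 pos [0.6068 0.1854 0.2652] yawy -6.2 tz [ 0.0013  0.     -1.    ] F [ 0.1 -0.2 -2.3] grip 0.0133
[{"claw": 0.0, "dx": 0.0011, "dy": -0.0009, "dz": 0.0002, "rx": 0.07, "ry": -0.01, "rz": -0.15}]
```

View pics/side2.png

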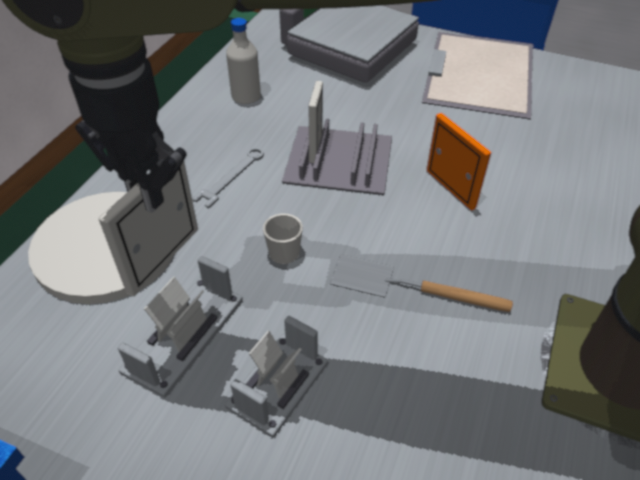

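View pics/top2.png

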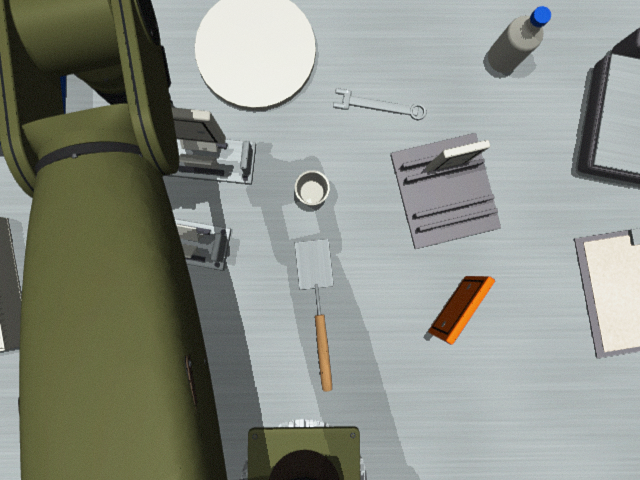

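Both views show the cover upright and centred over the wide rack, side (150,235), offset under 1 mm. The narrow cover is still in its groove at side (315,115). Going down.

>>> {"op": "jog_arm", "data": {
  "motion": [
    {"claw": 0.0,"dx": 0.001,"dy": -0.001,"dz": 0.012,"rx": 0.07,"ry": 0,"rz": -0.15},
    {"claw": 0.0,"dx": 0,"dy": 0,"dz": 0.02,"rx": 0,"ry": 0,"rz": 0},
    {"claw": 0.0,"dx": 0,"dy": 0,"dz": 0.02,"rx": 0,"ry": 0,"rz": 0},
    {"claw": 0.0,"dx": 0,"dy": 0,"dz": 0.015,"rx": 0,"ry": 0,"rz": 0},
    {"claw": 0.0,"dx": 0,"dy": 0,"dz": 0.008,"rx": 0,"ry": 0,"rz": 0},
    {"claw": 0.0,"dx": 0,"dy": 0,"dz": 0,"rx": 0,"ry": 0,"rz": 0},
    {"claw": 0.0,"dx": 0,"dy": 0,"dz": 0,"rx": 0,"ry": 0,"rz": 0}
  ]
}}

```text
time: 7.6
eef_pos: [0.6053, 0.1852, 0.185]
tool_rot: [0.744, 0.668, -0.0, -0.0]
contact_force: [0.2, 0.0, -3.2]
grip_width: 0.0134
```

```bash
python3 plan.py .606 .1866 .165 -6.05 1 .0
```

```text
t 7.6 pos [0.6053 0.1852 0.185 ] yawy -6.13 tz [-7.e-04 -1.e-04 -1.e+00] F [ 0.2  0.  -3.2] grip 0.0134
[{"claw": 0.0, "dx": 0.0015, "dy": 0.0006, "dz": 0.02, "rx": -0.04, "ry": 0.01, "rz": -0.08}]
```

>>> {"op": "jog_arm", "data": {
  "motion": [
    {"claw": 0.0,"dx": 0.001,"dy": 0,"dz": 0.01,"rx": 0,"ry": 0,"rz": 0},
    {"claw": 0.0,"dx": 0,"dy": 0,"dz": 0.012,"rx": 0,"ry": 0,"rz": 0},
    {"claw": 0.0,"dx": 0,"dy": 0,"dz": 0.01,"rx": 0,"ry": 0,"rz": 0},
    {"claw": 0.0,"dx": 0,"dy": 0,"dz": 0.008,"rx": 0,"ry": 0,"rz": 0},
    {"claw": 0.0,"dx": 0,"dy": 0,"dz": 0,"rx": 0,"ry": 0,"rz": 0}
  ]
}}

```text
time: 8.1
eef_pos: [0.6076, 0.1871, 0.1464]
tool_rot: [0.744, 0.668, 0.003, 0.001]
contact_force: [-0.0, 0.5, -4.6]
grip_width: 0.0129
```

```bash
python3 plan.py .6055 .1866 .1105 -6.05 4 .0
```

```text
t 8.1 pos [0.6076 0.1871 0.1464] yawy -6.13 tz [ 0.0054  0.0017 -1.    ] F [-0.   0.5 -4.6] grip 0.0129
[{"claw": 0.0, "dx": -0.0002, "dy": -0.0006, "dz": 0.009, "rx": 0.07, "ry": -0.03, "rz": -0.02}, {"claw": 0.0, "dx": -0.0002, "dy": -0.0005, "dz": 0.009, "rx": 0.07, "ry": -0.03, "rz": -0.02}, {"claw": 0.0, "dx": -0.0002, "dy": -0.0005, "dz": 0.009, "rx": 0.07, "ry": -0.03, "rz": -0.02}, {"claw": 0.0, "dx": -0.0002, "dy": -0.0005, "dz": 0.009, "rx": 0.07, "ry": -0.03, "rz": -0.02}]
```

>>> {"op": "jog_arm", "data": {
  "motion": [
    {"claw": 0.0,"dx": 0,"dy": -0.002,"dz": 0.002,"rx": 0.3,"ry": -0.1,"rz": 0},
    {"claw": 0.0,"dx": 0,"dy": 0,"dz": 0.008,"rx": 0,"ry": 0,"rz": 0},
    {"claw": 0.0,"dx": 0,"dy": 0,"dz": 0.008,"rx": 0,"ry": 0,"rz": 0},
    {"claw": 0.0,"dx": 0,"dy": 0,"dz": 0.006,"rx": 0,"ry": 0,"rz": 0}
  ]
}}

```text
time: 8.5
eef_pos: [0.6075, 0.1877, 0.1235]
tool_rot: [0.744, 0.668, 0.002, 0.001]
contact_force: [-0.3, -0.3, 0.7]
grip_width: 0.0132
```

```bash
python3 plan.py .6055 .1866 .1105 -6.05 2 .0
```

```text
t 8.5 pos [0.6075 0.1877 0.1235] yawy -6.14 tz [ 0.0051  0.0014 -1.    ] F [-0.3 -0.3  0.7] grip 0.0132
[{"claw": 0.0, "dx": -0.0007, "dy": -0.001, "dz": 0.0065, "rx": 0.14, "ry": -0.06, "rz": -0.04}, {"claw": 0.0, "dx": -0.0006, "dy": -0.001, "dz": 0.0065, "rx": 0.14, "ry": -0.06, "rz": -0.04}]
```

>>> {"op": "jog_arm", "data": {
  "motion": [
    {"claw": 0.0,"dx": 0,"dy": -0.001,"dz": 0.007,"rx": 0.2,"ry": -0.1,"rz": 0},
    {"claw": 0.0,"dx": 0,"dy": 0,"dz": 0.005,"rx": 0,"ry": 0,"rz": 0},
    {"claw": 0.0,"dx": 0,"dy": 0,"dz": 0.003,"rx": 0,"ry": 0,"rz": 0}
  ]
}}

```text
time: 8.8
eef_pos: [0.6075, 0.188, 0.1104]
tool_rot: [0.744, 0.668, 0.001, 0.001]
contact_force: [-8.4, -3.0, 26.6]
grip_width: 0.0136
```

```bash
python3 meas.py 3 .1 .16; python3 plan.py .6055 .1866 .1105 -6.05 1 .0
```

```text
top 369 u [-0.0067 -0.0035  0.0069] v [-0.0658 -0.0256] z [0.1005 0.1402 0.1435]
  face: yaw -2.62 tilt 9.52 u0 -0.0012
side 1121 u [-0.0069 -0.0057  0.0061] v [-0.0618  0.0661] z [0.1005 0.13   0.1427]
  face: yaw 0.29 tilt 6.99 u0 -0.0009
t 8.9 pos [0.6074 0.188  0.1105] yawy -6.14 tz [ 2.3e-03  3.0e-04 -1.0e+00] F [-6.  -1.8 12.8] grip 0.0133
[{"claw": 0.0, "dx": -0.0016, "dy": -0.0017, "dz": -0.0, "rx": 0.13, "ry": -0.03, "rz": -0.09}]
```

View pics/side3.png

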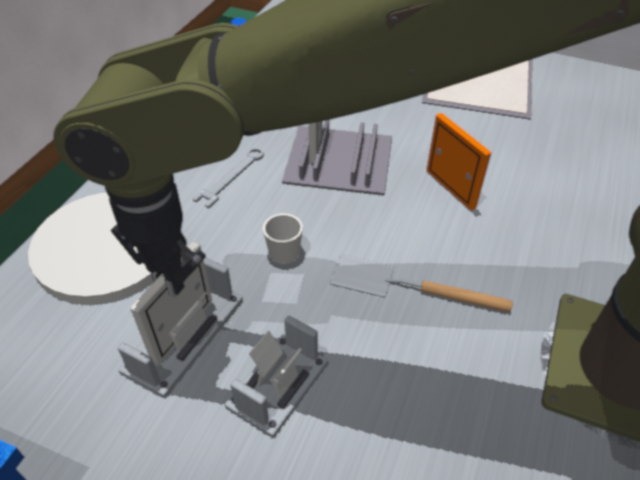

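The cover stands between the clips, side (172,305), with its top at 0.142–0.143 m and the force rising as it meets the floor. One small extra press, then release.

>>> {"op": "jog_arm", "data": {
  "motion": [
    {"claw": 0.0,"dx": 0,"dy": -0.001,"dz": 0.001,"rx": 0,"ry": 0,"rz": 0},
    {"claw": 0.0,"dx": 0,"dy": 0,"dz": 0.0005,"rx": 0,"ry": 0,"rz": 0}
  ]
}}

```text
time: 9.1
eef_pos: [0.6071, 0.188, 0.1105]
tool_rot: [0.744, 0.668, 0.001, 0.001]
contact_force: [-1.2, -0.3, 2.7]
grip_width: 0.0132
```

>>> {"op": "jog_arm", "data": {
  "motion": [
    {"claw": 0.05,"dx": 0,"dy": 0,"dz": 0,"rx": 0,"ry": 0,"rz": 0},
    {"claw": 0.05,"dx": 0,"dy": 0,"dz": 0,"rx": 0,"ry": 0,"rz": 0},
    {"claw": 0.05,"dx": 0,"dy": 0,"dz": 0,"rx": 0,"ry": 0,"rz": 0},
    {"claw": 0.05,"dx": 0,"dy": 0,"dz": 0,"rx": 0,"ry": 0,"rz": 0}
  ]
}}

```text
time: 9.5
eef_pos: [0.6064, 0.1879, 0.1082]
tool_rot: [0.744, 0.668, 0.001, 0.001]
contact_force: [-0.8, 0.7, 0.1]
grip_width: 0.0504
```

```bash
python3 plan.py .6055 .1866 .1105 -6.05 1 .0
```

```text
t 9.5 pos [0.6064 0.1879 0.1082] yawy -6.13 tz [ 2.2e-03 -1.0e-04 -1.0e+00] F [-0.8  0.7  0.1] grip 0.0504
[{"claw": 0.0, "dx": -0.0014, "dy": -0.0007, "dz": -0.0023, "rx": 0.13, "ry": -0.01, "rz": -0.08}]
```

Retreating straight up, clear of the cover, then looking again.

>>> {"op": "jog_arm", "data": {
  "motion": [
    {"claw": 0.05,"dx": 0,"dy": 0,"dz": -0.01,"rx": 0,"ry": 0,"rz": 0},
    {"claw": 0.05,"dx": 0,"dy": 0,"dz": -0.02,"rx": 0,"ry": 0,"rz": 0},
    {"claw": 0.05,"dx": 0,"dy": 0,"dz": -0.03,"rx": 0,"ry": 0,"rz": 0},
    {"claw": 0.05,"dx": 0,"dy": 0,"dz": -0.03,"rx": 0,"ry": 0,"rz": 0},
    {"claw": 0.05,"dx": 0,"dy": 0,"dz": -0.03,"rx": 0,"ry": 0,"rz": 0},
    {"claw": 0.05,"dx": 0,"dy": 0,"dz": -0.03,"rx": 0,"ry": 0,"rz": 0},
    {"claw": 0.05,"dx": 0,"dy": 0,"dz": 0,"rx": 0,"ry": 0,"rz": 0},
    {"claw": 0.05,"dx": 0,"dy": 0,"dz": 0,"rx": 0,"ry": 0,"rz": 0}
  ]
}}

```text
time: 10.3
eef_pos: [0.6055, 0.1879, 0.2663]
tool_rot: [0.744, 0.668, 0.001, 0.001]
contact_force: [-0.3, -0.6, -0.6]
grip_width: 0.0498
```

```bash
python3 meas.py 4 .095 .16
python3 - <<'E'
from h import *
for n in ['top','side']:
    d=np.load(n+'4.npy');C=cloud(n,d);x,y,z=np.moveaxis(C,-1,0)
    a=np.radians(-6.05);u=(x-.606)*np.cos(a)+(y-.1866)*np.sin(a); v=-(x-.606)*np.sin(a)+(y-.1866)*np.cos(a)
    m=(d>0)&(abs(u)<.015)&(abs(v)<.075)&(z>.137)&(z<.16)
    if m.sum(): print(n,'top edge',m.sum(),'z med',np.median(z[m]).round(4),'u',np.percentile(u[m],[3,97]).round(4))
    f=(d>0)&(u<0)&(u>-.02)&(abs(v)<.06)&(abs(v)>.04)&(z>.03)&(z<.132)
    if f.sum()>50:
        q=np.linalg.lstsq(np.c_[v[f],z[f],np.ones(f.sum())],u[f],rcond=None)[0];print(' face tilt',np.degrees(q[1]).round(2),'yaw',np.degrees(q[0]).round(2),f.sum())
    # table-corr reference: end plate top
    e=(d>0)&(abs(u)<.02)&(abs(v)>.082)&(abs(v)<.09)&(z>.06)&(z<.1); print(' endplate z95',np.percentile(z[e],95).round(4) if e.sum() else None)
E
```

```text
top 382 u [-0.0072 -0.0042  0.0064] v [-0.066  -0.0254] z [0.0954 0.1402 0.1434]
  face: yaw -1.94 tilt 8.35 u0 -0.0015
side 1667 u [-0.0073 -0.0061  0.0057] v [-0.0617  0.0659] z [0.0958 0.1282 0.1429]
  face: yaw 0.68 tilt 6.19 u0 -0.0017
top top edge 465 z med 0.142 u [-0.0067  0.0066]
 face tilt -0.21 yaw -0.8 139
 endplate z95 0.0769
side top edge 951 z med 0.1415 u [-0.0068  0.006 ]
 face tilt -0.27 yaw 0.1 1053
 endplate z95 0.0758
```

View pics/side4.png

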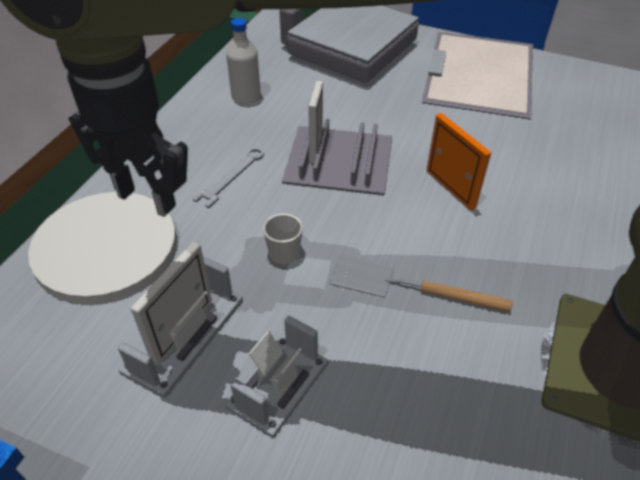

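```bash
python3 -c "
from rig import job; print(job.sign_off())"
```

```text
the job is handed in; nothing more can be done
None
```

I took the wide cover out of the draining stand, pushed it down between the clips of the wide rack to its floor, released it, and backed the gripper straight up. The job was handed in at about 10.4 s.

**Seating:** the cover's top edge measured 0.1415–0.142 m in the two cameras, against 0.142 m expected when fully home. The floor contact force rose to about 27 N.

**Position:** the cover stands about 0.2–0.3° off vertical, centred across the slot to under 1 mm and about 2 mm off centre along it, within its 15 mm of clearance at each end.

**Bystanders:** the narrow cover still stands in its groove, and the orange look-alike was not touched.

**Checks that disagreed:**
- My first tilt fits (6–9.5°) were wrong because they mixed the top edge in with the face. Fits on the face alone gave the values above.
- The cameras differed by about 2.5–3 mm in y, so I averaged them.
- The wrist force on the way past the clips read lower than the 8–18 N stated. I relied on the measured height and the floor contact instead.

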